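Turn the teal leaf of the sample book

ROBOT

A 6-joint arm with a two-finger parallel gripper is mounted at the origin on the work surface; the furniture and walls round the work are solid. World frame = base frame: x ahead of the robot, y to its left, z up, the work surface at z = 0. Lengths are in mm, angles in rad, forces in N, time in s.
With the tool pointing down it reaches from about 275 to 1000 mm from the base axis. Payload 8.4 kg.
Tool frame: the origin (TCP) lies between the finger pads; the fingertips stand r.finger_overhang ahead of it and the grasp point (between the pads) is the TCP (r.finger_overhang is the distance from the TCP to the fingertips, in mm); z points along the fingers, y is the line along which they close (so a half turn about z gives the same grasp; the last joint's range is limited). The gripper opens to 85 mm and grips with 20 to 120 N. Pads are 22 mm wide; open, the fingers measure 114 mm over their backs; the gripper's body (76 mm by 85 mm) begins 54 mm behind the grasp point. The pads swing forward as they close: fully open they stand 13 mm farther back than shut.
Start: joints at [-1.139, 0.353, 1.633, -0, 1.155, -0.002], TCP at [262.7, -567.112, 210.881] pointing down, gripper open.
Joint ranges: [-2.63, 2.63], [-0.92, 2.1], [0.06, 2.66], [-1.3, 4.44], [0, 2.69], [-3.02, 3.02]. Speed limits (rad/s): [2.22, 2.22, 2.79, 3.14, 3.14, 3.14].

INTERFACE

Orientations are given as [roll, pitch, yaw] about the fixed x, y, z axes, in that order (R = Rz(yaw) Ry(pitch) Rx(roll)).
In Python, from rig import r, cams, sign_off gives the robot as it stands.
- The arm moves only by the shell command python3 -m crank 'ROWS' [FORCE]. ROWS is JSON, a list of rows, each a list of 7 numbers: the shift along the tool's x, y, z in m, then the turn, a rotation vector about the tool's x, y, z in rad, then the closure, from 0 (fully open) to 1 (shut). In form: [[dx, dy, dz, ax, ay, az, gripper], ...]. A call has 1 to 5 rows; each row is the pose to reach, as a shift and turn from the pose commanded when the call began, along the tool's axes at that moment; what a row does not reach only later rows make up. A row lasts 1/10 s, in which the tool goes at most 50 mm and 8.59 degrees, less where a joint would pass 70% of its speed; a pose out of reach is approached as far as the arm can. A call with a gripper value outside its range is refused whole. The fingers move at their own pace and stop on an object; FORCE is the grip in N (left out, the last holds). Time passes only in rows, so rows that repeat a pose let the fingers close. It gives the time, the measured TCP pose, the force, the opening and the grip force at its end, in the units of the state.
- r.sense(): the state, without advancing time (a new reading comes with each control period).
- cams.grab_frame(name): name is "side" or "top" or "wrist"; returns a dict with "image" (400x640x3 uint8, red, green, blue), "fx", "fy", "cx", "cy" (pixels), "position" and "orientation" of the camera in the world. Camera axes: x right, y down, z forward; pixel columns grow to the right and rows downward; lengths in mm; the calibration is good to about 2 mm. A picture is of the moment at which its call begins. There is no depth.
- sign_off(): hands the job in; it is judged then, once.
The state is a dict: "clock": time; "qpos": joint angles; "qvel": joint speeds; "joint_efforts": joint torques, N m; "eef_pos": TCP position; "tcp_rot": TCP orientation; "contact_force": force on the tool from outside, world axes, zero at the start; "wrist_torque": the same for the moment, N m; "opening": opening from 0.0 (shut) to 1.0 (fully open); "grasp_force": force on a finger pad.
Only numpy, scipy, OpenCV 4.12 (cv2) and the standard library are available. Lean on these libraries where they do the work, as an engineer would, in place of code of your own. Each camera call takes 0.05 s, during which the arm holds its last target. There are 200 camera calls.

TASK

The teal leaf of the colour sample book has been left part way up on the left of the spine. With the fingertips only, never pinching or gripping it, push it up from underneath and over the spine, then press it down until it lies fully flat on the right-hand side. Leave the orange leaf beneath it lying closed on the left, and leave the things standing around where they are.

Things in the scene. Friction and masses are not known exactly. Their poses are not given: they have to be found in the camera images.
- book: Colour sample book, fixed to the table: dark grey base 156 mm along the spine (its x) by 262 mm across (its y), 17 mm high, pale liner on each half (top 18.5 mm above the table). Origin: centre of its underside. +x along the spine away from the robot, +y to the left, z up; turned by up to 0.4 rad. At both ends of the spine, 71 mm from the middle, a lug 34 mm high.
- book_hinge (a point): Middle of the spine: a point on the hinge axis of both leaves, 28 mm above the table. The axis runs along the book's x.
- teal_leaf (a joint): Angle of the teal leaf about the spine, rad: 0 flat on the left (+y) half, 1.57 upright, 3.14 (its stop) flat on the right (-y) half. At the start between 0.4 and 0.9. The hinge is stiff: the leaf stays at whatever angle it is left and does not fall; 1 to 3 N at its free edge turns it.
- teal_leaf_edge (a point): Middle of the teal leaf's free edge, at half its thickness, 118 mm from the hinge axis. Its y points away from the spine, its z is the normal of the teal face. The leaf is a white board, 130 mm along the spine, 9 to 118 mm from the axis, 5 mm thick, with a 120 x 91 x 2 mm teal panel on it, 5 mm in from the edge. Bare side: 0.5 mm above the axis, facing down, at angle 0; at 3.14 uppermost, 27.5 mm above the table.
- orange_leaf (a joint): Angle of the orange leaf, of the same size and with as stiff a hinge, that lies under the teal one: 0 flat on the left, its top 28 mm above the table. It starts at 0 and must stay there.
- cup_white: Loose bystander, upright; origin at the centre of its underside. White cup, 90 mm wide, 118 mm high, on the right.
- torch: Loose bystander, upright; origin at the centre of its underside. Green hand torch on its can, 47 x 110 mm, 165 mm high, near on the right.
- drink_can: Loose bystander, upright; origin at the centre of its underside. Orange and white drink can, 53 mm wide, 134 mm high, behind the book.
- pink_bottle: Loose bystander, upright; origin at the centre of its underside. Pink paint bottle with black cap, 68 mm wide, 176 mm high, behind the book.
- clear_cup: Loose bystander, upright; origin at the centre of its underside. Clear stained cup, 86 mm wide, 100 mm high, on the left.

How it is judged:
By the outcome, as a careful person would: the job done as asked, in the order asked, and still so for the second after the job is handed in, with the robot touching nothing.
It also fails if it takes over 38 s, if anything falls off the work surface, if the arm or the gripper's body presses on something with over 40 N, if the wrist force passes 120 N, or if a joint passes its speed limit or range.

## Working session

There is one attempt and no reset: what is moved stays moved. The work goes in short steps, Python scripts to look and compute and a shell command to move; the robot and the scene stay as the last step left them, time stands still between calls to the robot, and variables do not carry over. Pictures are saved under pics/ and viewed, at most 10 in all, crops included, and the job is handed in when it is done.

```bash
ls; mkdir -p pics
python3 - <<'E'
from rig import r,cams
import cv2
for n in("top","side"):
    f=cams.grab_frame(n); cv2.imwrite(f"pics/{n}0.png",f["image"][:,:,::-1]); print(n,{k:v for k,v in f.items() if k!="image"})
s=r.sense();print(s,r.finger_overhang)
E
```

```text
pics
top {'fx': 425.91858741768993, 'fy': 425.91858741768993, 'cx': 313.09148803358664, 'cy': 200.79769311970375, 'position': array([ 206.70435017,   76.09499432, 1656.08239992]), 'orientation': array([-2.95408948,  0.00472173, -1.57222645])}
side {'fx': 385.43713457492356, 'fy': 385.43713457492356, 'cx': 320.5911894366931, 'cy': 200.67642765680952, 'position': array([ 180.64944192, 1144.77381959,  896.70137968]), 'orientation': array([-2.20602916, -0.02151557, -2.8256717 ])}
{'clock': 0.1, 'qpos': array([-1.13938370e+00,  3.53614857e-01,  1.63407765e+00, -4.10242827e-05,
        1.15518460e+00, -2.38246187e-03]), 'qvel': array([ 0.00122921, -0.00047886, -0.00218155, -0.00064694,  0.00025259,
       -0.0004218 ]), 'joint_efforts': array([-8.09495559e-04, -6.06361270e+01, -3.42817497e+01, -1.48817969e-05,
        4.07605141e-03,  4.86766638e-06]), 'eef_pos': array([ 262.50304004, -566.69275992,  210.20664965]), 'tcp_rot': array([-3.14030812e+00,  3.44503149e-05,  4.33811697e-01]), 'contact_force': array([0.29335458, 0.64748435, 0.73300153]), 'wrist_torque': array([ 0.01654046, -0.01278207, -0.00587483]), 'grasp_force': 0.0, 'opening': 1.0014597543220627} 19.0
```

View pics/top0.png

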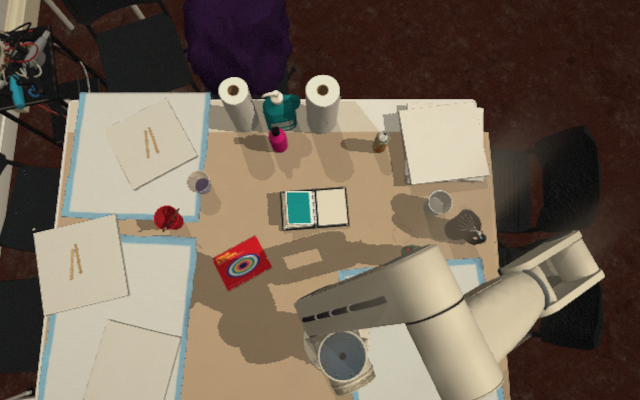

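View pics/side0.png

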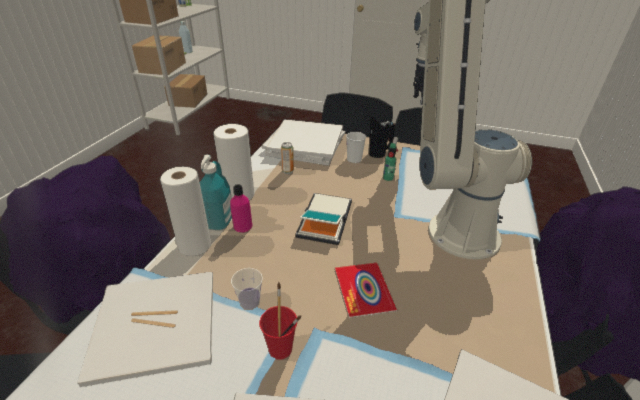

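The top view shows the book at about (281–348, 187–230) with the teal leaf on its left. The pink bottle is at (278,140), the drink can at (380,143), the white cup at (440,203) and the clear cup at (200,183). I'll enlarge both views next.

Run:
```python
import cv2,numpy as np
a=cv2.imread("pics/top0.png")[175:245,265:365];b=cv2.imread("pics/side0.png")[185:250,285:365]
a=cv2.resize(a,None,fx=8,fy=8,interpolation=cv2.INTER_CUBIC);b=cv2.resize(b,None,fx=9,fy=9,interpolation=cv2.INTER_CUBIC)
cv2.imwrite("pics/topc.png",a);cv2.imwrite("pics/sidec.png",b)
```

```text
(no output)
```

View pics/topc.png

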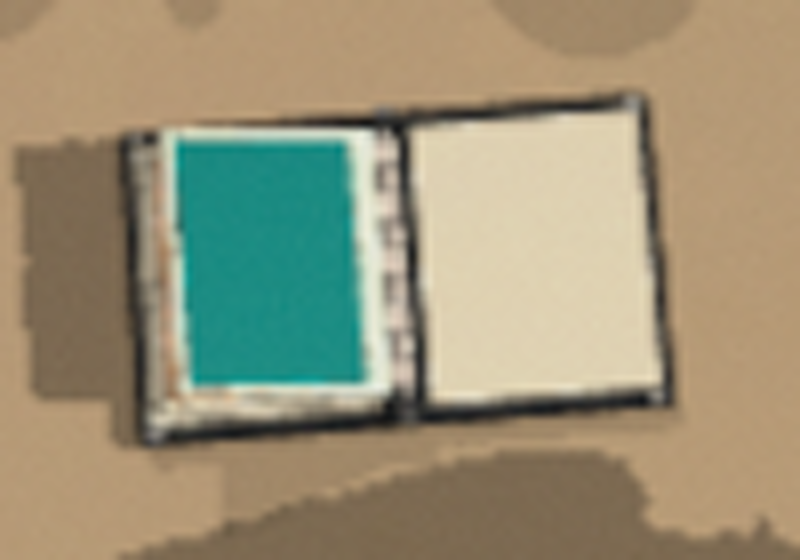

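View pics/sidec.png

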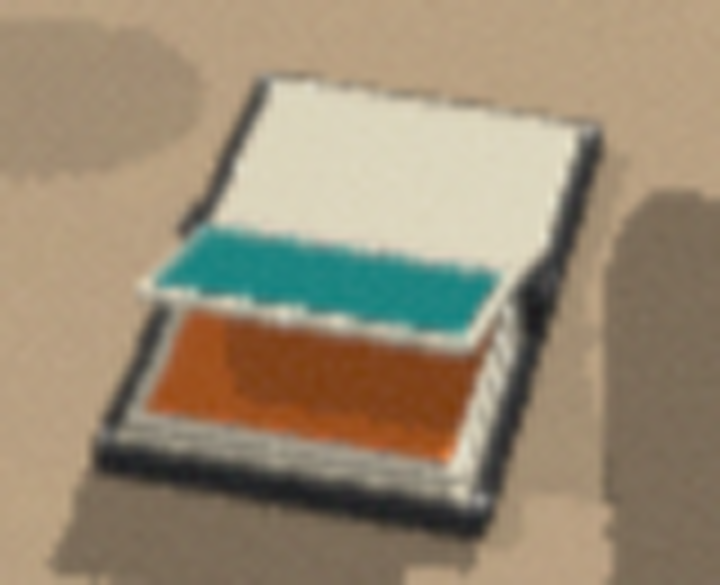

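```bash
cat > h.py <<'E'
import numpy as np
from scipy.spatial.transform import Rotation as R
from scipy.optimize import least_squares
C={"top":(425.9186,313.0915,200.7977,[206.704,76.095,1656.082],[-2.95408948,.00472173,-1.57222645]),
"side":(385.4371,320.5912,200.6764,[180.649,1144.774,896.701],[-2.20602916,-.02151557,-2.8256717])}
def proj(n,P):
    f,cx,cy,p,o=C[n];q=R.from_euler('xyz',o).inv().apply(np.atleast_2d(P)-p);return q[:,:2]/q[:,2:]*f+[cx,cy]
def ray(n,u,z):
    f,cx,cy,p,o=C[n];d=R.from_euler('xyz',o).apply([(u[0]-cx)/f,(u[1]-cy)/f,1]);return np.array(p)+d*(z-p[2])/d[2]
def book(b,P):
    return R.from_euler('z',b[2]).apply(P)+[b[0],b[1],0]
def leaf(t,x,rad,n=0): # n along teal-face normal (from axis)
    return np.array([x,rad*np.cos(t)-n*np.sin(t),28+rad*np.sin(t)+n*np.cos(t)])
E
python3 - <<'E'
from h import *
T=lambda L:(np.array(L)+.5)/8-.5+[265,175]
S=lambda L:(np.array(L)+.5)/9-.5+[285,185]
cor=[[78,131,17],[-78,131,17],[78,-131,17],[-78,-131,17]]
tc=T([(126,133),(148,443),(642,95),(672,404)]);sc=S([(100,445),(487,520),(265,75),(602,123)])
te=T([(163,130),(184,402)]);se=S([(142,290),(470,348)])
def res(v):
    P=book(v,cor);L=book(v,[leaf(v[3],x,118,3) for x in(65,-65)])
    return np.r_[(proj("top",P)-tc).ravel(),(proj("side",P)-sc).ravel(),(proj("top",L)-te).ravel(),(proj("side",L)-se).ravel()]
s=least_squares(res,[480,60,0,.6]);print(s.x.round(3),np.abs(s.fun).max(),s.fun.round(1))
v=s.x
print("edge",book(v,[leaf(v[3],x,118,3) for x in(65,0,-65)]).round())
for n,u,z in[("pink",(278,150),0),("can",(380,152),0),("white",(438,208),0),("clear",(202,191),0)]:print(n,ray("top",u,z).round())
E
```

```text
[4.89761e+02 7.97980e+01 7.80000e-02 4.01000e-01] 1.3458665901539746 [-1.  -0.2 -1.2  0.4  0.8 -0.7  0.8 -0.1 -0.8 -0.3  0.6 -0.6 -0.1 -1.3
  1.1 -0.6 -0.6 -0.3 -0.9 -0.3 -0.1 -0.1  1.  -0.1]
edge [[546. 192.  77.]
 [481. 187.  77.]
 [417. 182.  77.]]
pink [731. 225.   0.]
can [ 721. -187.    0.]
white [ 491. -409.    0.]
clear [562. 526.   0.]
```

Fit: book at (490, 80), yaw 0.078, teal leaf at about 0.40 rad, with residuals around 1 px. I'll shut the fingers, rise, and move to the left side of the book, well above everything.

```bash
cat > plan.py <<'E'
# usage: plan.py yb ztip(above table) tilt [xb]: row from the present pose to tip target in book coordinates
import sys
from h import *
from rig import r
B=[489.8,79.8,.078]
s=r.sense();Rc=R.from_euler('xyz',s["tcp_rot"]);p=s["eef_pos"]
def bk(P):return R.from_euler('z',-B[2]).apply(np.array(P)-[B[0],B[1],0])
print("t",round(s["clock"],2),"tip_b",bk(p+19*Rc.as_matrix()[:,2]).round(1),"zdir",Rc.as_matrix()[:,2].round(3),"F",s["contact_force"].round(1),"q",s["qpos"].round(2),"op",round(s["opening"],2))
for a in sys.argv[1:]:
    yb,zt,til=map(float,a.split(",")[:3]);xb=float((a.split(",")+[0])[3])
    Rt=R.from_euler('z',B[2])*R.from_euler('x',np.pi-til)
    T=book(B,[xb,yb,zt])-19*Rt.as_matrix()[:,2]
    print(a,(Rc.inv().apply(T-p)/1000).round(4),(Rc.inv()*Rt).as_rotvec().round(3))
E
python3 -m crank '[[0,0,-0.05,0,0,0,1],[0,0,-0.1,0,0,0,1],[0,0,-0.15,0,0,0,1],[0.029,-0.036,-0.15,0,0,0,1],[0.058,-0.072,-0.15,0,0,0,1]]'
for i in 1 2 3 ; do :; done
python3 -m crank '[[0.029,-0.036,0,0,0,0,1],[0.058,-0.072,0,0,0,0,1],[0.087,-0.108,0,0,0,0,1],[0.116,-0.144,0,0,0,0,1],[0.145,-0.18,0,0,0,0,1]]'
python3 -m crank '[[0.029,-0.036,0,0,0,0,1],[0.058,-0.072,0,0,0,0,1],[0.087,-0.108,0,0,0,0,1],[0.116,-0.144,0,0,0,0,1],[0.145,-0.18,0,0,0,0,1]]'
python3 -m crank '[[0.029,-0.036,0,0,0,0,1],[0.058,-0.072,0,0,0,0,1],[0.087,-0.108,0,0,0,0,1],[0.116,-0.144,0,0,0,0,1],[0.145,-0.18,0,0,0,0,1]]'
python3 plan.py 220,250,1.05
```

```text
clock: 0.6
eef_pos: [285.3, -477.5, 362.1]
tcp_rot: [3.139, -0.0, 0.432]
contact_force: [1.5, 1.0, -0.9]
opening: 0.144
grasp_force: 0.0
clock: 1.1
eef_pos: [340.8, -251.3, 360.7]
tcp_rot: [-3.141, -0.0, 0.433]
contact_force: [1.0, -0.4, -0.6]
opening: -0.003
grasp_force: 0.0
clock: 1.6
eef_pos: [396.7, -27.0, 360.9]
tcp_rot: [3.141, -0.0, 0.434]
contact_force: [0.4, -0.8, -1.0]
opening: 0.004
grasp_force: 0.0
clock: 2.1
eef_pos: [452.7, 197.4, 360.7]
tcp_rot: [3.141, 0.0, 0.434]
contact_force: [1.0, -0.4, -0.3]
opening: -0.003
grasp_force: 0.0
t 2.1 tip_b [-27.9 120.2 341.7] zdir [-0. -0. -1.] F [ 1.  -0.4 -0.3] q [ 0.41  0.03  1.71 -0.    1.41  1.54] op -0.0
220,250,1.05 [ 0.0667 -0.0993  0.1012] [-1.038 -0.187  0.323]
```

```bash
python3 -m crank '[[0.013,-0.02,0.01,-0.13,-0.023,0.04,1],[0.027,-0.04,0.02,-0.26,-0.047,0.08,1],[0.04,-0.06,0.03,-0.39,-0.07,0.12,1],[0.053,-0.08,0.04,-0.52,-0.094,0.16,1],[0.067,-0.1,0.05,-0.65,-0.117,0.2,1]]'
python3 plan.py 220,200,1.05
```

```text
clock: 2.6
eef_pos: [471.4, 316.0, 311.1]
tcp_rot: [2.479, 0.043, 0.21]
contact_force: [0.6, -1.2, 0.8]
opening: 0.002
grasp_force: 0.0
t 2.6 tip_b [  0.9 225.3 296.1] zdir [ 0.096 -0.609 -0.788] F [ 0.6 -1.2  0.8] q [ 0.89  0.44  1.45 -0.48  1.71  2.28] op 0.0
220,200,1.05 [ 0.0043 -0.0621  0.0803] [-0.384 -0.072  0.12 ]
```

```bash
python3 -m crank '[[0.001,-0.02,0.027,-0.13,-0.024,0.04,1],[0.003,-0.04,0.053,-0.26,-0.05,0.08,1],[0.004,-0.062,0.08,-0.384,-0.072,0.12,1],[0.004,-0.062,0.08,-0.384,-0.072,0.12,1]]'
python3 plan.py 160,60,1.05 145,50,1.05
python3 - <<'E'
from rig import cams
import cv2
f=cams.grab_frame("side");cv2.imwrite("pics/s1.png",cv2.resize(f["image"][60:300,200:480,::-1],None,fx=2.4,fy=2.4))
E
```

```text
clock: 3.0
eef_pos: [467.7, 312.2, 196.6]
tcp_rot: [2.078, 0.019, 0.08]
contact_force: [-0.5, -2.1, -2.1]
opening: 0.002
grasp_force: 0.0
t 3.0 tip_b [ -4.1 216.8 187.3] zdir [ 0.06  -0.872 -0.485] F [-0.5 -2.1 -2.1] q [ 0.95  0.77  1.4  -0.62  1.86  2.54] op 0.0
160,60,1.05 [ 0.0063 -0.0834  0.1114] [0.014 0.008 0.017]
145,50,1.05 [ 0.0065 -0.0849  0.1294] [0.014 0.008 0.017]
```

View pics/s1.png

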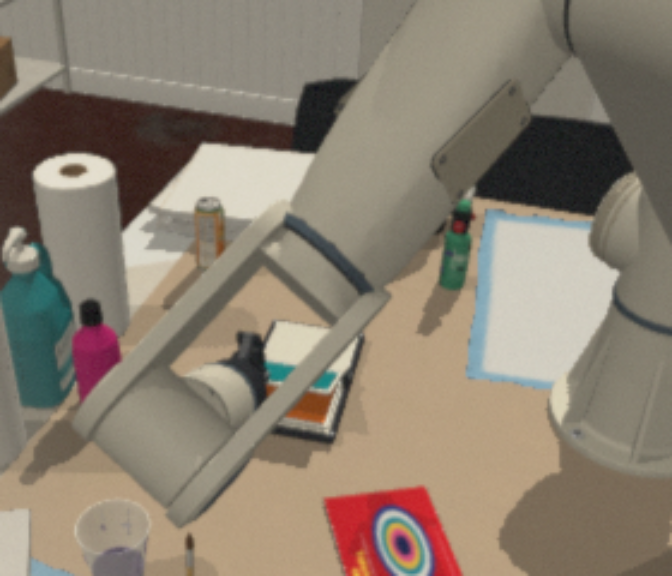

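The tool is tilted and sits left of the book, clear of it. The forearm fork ends at crop pixels (80–185, 425–520), near the clear cup in projection, so I'll check from the top before lowering.

Run:
```python
from rig import cams
import cv2
f=cams.grab_frame("top");cv2.imwrite("pics/t1.png",cv2.resize(f["image"][100:300,150:400,::-1],None,fx=3,fy=3))
```

```text
(no output)
```

View pics/t1.png

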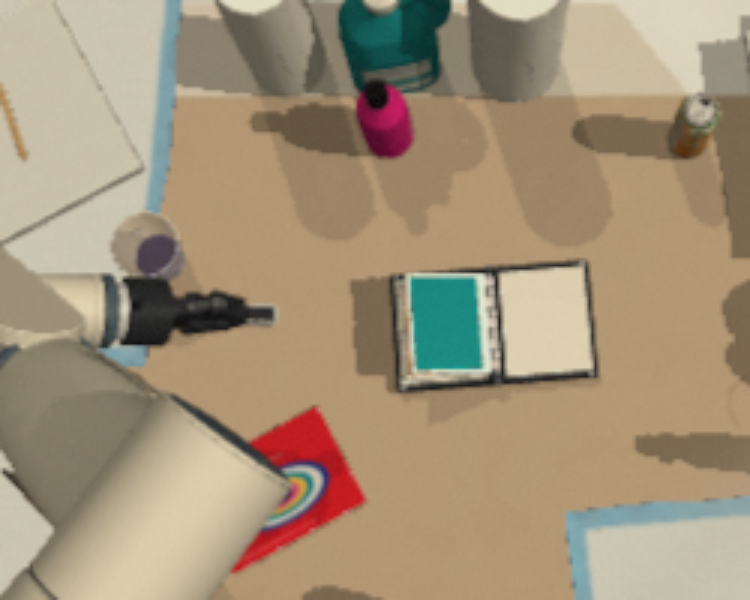

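The leaf is unobstructed. The clear cup is close to the wrist at crop (150,245), so I'll work 20 mm nearer the robot along the spine to keep clear of it.

```bash
python3 plan.py 160,90,1.05,-20 150,50,1.05,-20
```

```text
t 3.1 tip_b [ -0.9 218.6 198.7] zdir [ 0.065 -0.864 -0.5  ] F [0.5 0.5 2.1] q [ 0.95  0.75  1.4  -0.62  1.86  2.54] op 0.0
160,90,1.05,-20 [-0.0185 -0.065   0.1051] [-0.003  0.002  0.006]
150,50,1.05,-20 [-0.0183 -0.0947  0.1337] [-0.003  0.002  0.006]
```

```bash
python3 -m crank '[[-0.008,-0.022,0.035,0,0,0,1],[-0.016,-0.044,0.07,0,0,0,1],[-0.019,-0.065,0.105,0,0,0,1],[-0.019,-0.095,0.134,0,0,0,1],[-0.019,-0.095,0.134,0,0,0,1]]'
python3 -m crank '[[0,0,0,0,0,0,1]]'
python3 plan.py 97,46,1.05,-20
```

```text
clock: 3.6
eef_pos: [457.5, 243.8, 62.4]
tcp_rot: [2.101, 0.001, 0.077]
contact_force: [0.3, 0.5, 0.0]
opening: -0.001
grasp_force: 0.0
clock: 3.7
eef_pos: [458.8, 246.3, 64.9]
tcp_rot: [2.101, -0.002, 0.078]
contact_force: [0.0, 0.2, 1.0]
opening: -0.001
grasp_force: 0.0
t 3.7 tip_b [-18.  152.   55.3] zdir [ 0.068 -0.86  -0.506] F [0.  0.2 1. ] q [ 0.91  0.86  1.57 -0.62  1.6   2.69] op -0.0
97,46,1.05,-20 [-0.002   0.0196  0.0522] [-0.01  -0.001 -0.002]
```

```bash
python3 -m crank '[[0,0.008,0.018,0,0,0,1],[-0.001,0.014,0.036,0,0,0,1],[-0.002,0.0195,0.052,0,0,0,1],[-0.002,0.0195,0.052,0,0,0,1]]'
python3 plan.py 97,60,1.05,-20
python3 - <<'E'
from rig import cams
import cv2
f=cams.grab_frame("side");cv2.imwrite("pics/s2.png",cv2.resize(f["image"][150:290,230:400,::-1],None,fx=4,fy=4))
E
```

```text
clock: 4.1
eef_pos: [459.9, 189.5, 53.6]
tcp_rot: [2.098, 0.0, 0.077]
contact_force: [-0.8, -0.1, 1.0]
opening: 0.001
grasp_force: 0.0
t 4.1 tip_b [-21.3  95.2  44. ] zdir [ 0.066 -0.862 -0.503] F [-0.8 -0.1  1. ] q [ 0.85  0.84  1.68 -0.67  1.52  2.71] op 0.0
97,60,1.05,-20 [ 0.0012  0.0128 -0.0096] [-0.006  0.001 -0.   ]
```

View pics/s2.png

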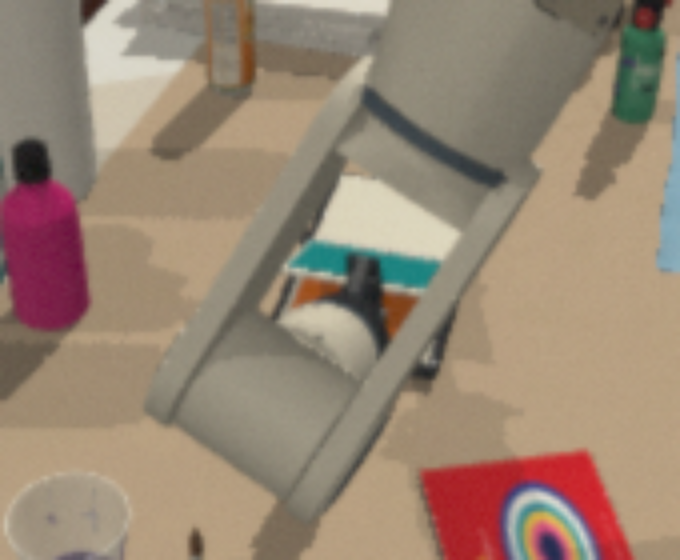

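Run:
```python
from h import *
from rig import cams
import cv2
B=[489.8,79.8,.078]
for P in([-20,95,44],[-20,88,56.5],[-20,109,74],[-20,109,81],[-20,130,93]):
    u=proj("side",book(B,P))[0];print(P,u.round(1),((u-[230,150])*4).round())
f=cams.grab_frame("wrist");cv2.imwrite("pics/w2.png",f["image"][:,:,::-1])
```

```text
[-20, 95, 44] [325.2 226. ] [381. 304.]
[-20, 88, 56.5] [325.7 221.9] [383. 288.]
[-20, 109, 74] [324.5 221.8] [378. 287.]
[-20, 109, 81] [324.5 220.1] [378. 281.]
[-20, 130, 93] [323.2 221.2] [373. 285.]
```

View pics/w2.png

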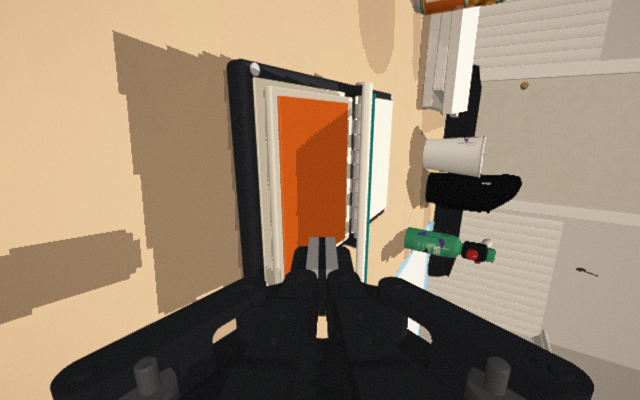

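The wrist view (image right is up) shows the fingertips at (322,240) between the orange leaf on the left and the teal leaf's edge at u≈365. The tips are therefore underneath the teal leaf, with no contact force, and I can lift along an arc about the hinge.

```bash
python3 plan.py 95,58,1.05,-20 92,70,1.05,-20 87,78,1.05,-20 80,88,1.05,-20 70,97,1.05,-20
```

```text
t 4.2 tip_b [-21.   96.7  43.1] zdir [ 0.067 -0.862 -0.503] F [-0.1  0.5  0.5] q [ 0.86  0.85  1.67 -0.66  1.52  2.71] op 0.0
95,58,1.05,-20 [ 0.001   0.0136 -0.006 ] [-0.007  0.     0.   ]
92,70,1.05,-20 [ 0.001   0.0255 -0.0094] [-0.007  0.     0.   ]
87,78,1.05,-20 [ 0.001   0.0349 -0.0092] [-0.007  0.     0.   ]
80,88,1.05,-20 [ 0.001   0.0471 -0.0081] [-0.007  0.     0.   ]
70,97,1.05,-20 [ 0.001   0.0599 -0.004 ] [-0.007  0.     0.   ]
```

```bash
python3 -m crank '[[0.001,0.0136,-0.006,0,0,0,1],[0.001,0.0255,-0.0094,0,0,0,1],[0.001,0.0349,-0.0092,0,0,0,1],[0.001,0.0349,-0.0092,0,0,0,1]]'
python3 plan.py 80,88,1.05,-20 70,97,1.05,-20 56,106,1.05,-20 42,113,1.05,-20 26,118,1.05,-20
```

```text
clock: 4.6
eef_pos: [461.4, 180.5, 87.4]
tcp_rot: [2.097, 0.001, 0.078]
contact_force: [0.2, 0.4, 0.1]
opening: -0.0
grasp_force: 0.0
t 4.6 tip_b [-20.4  86.2  77.8] zdir [ 0.067 -0.862 -0.502] F [0.2 0.4 0.1] q [ 0.84  0.79  1.69 -0.67  1.54  2.68] op -0.0
80,88,1.05,-20 [0.0004 0.0118 0.0003] [-0.005  0.001  0.001]
70,97,1.05,-20 [0.0004 0.0246 0.0044] [-0.005  0.001  0.001]
56,106,1.05,-20 [0.0004 0.0394 0.012 ] [-0.005  0.001  0.001]
42,113,1.05,-20 [0.0004 0.0525 0.0206] [-0.005  0.001  0.001]
26,118,1.05,-20 [0.0004 0.0649 0.0319] [-0.005  0.001  0.001]
```

```bash
cat > teal.py <<'E'
from h import *
from rig import cams
import cv2
B=[489.8,79.8,.078]
im=cams.grab_frame("top")["image"]; old=cv2.imread("pics/top0.png")[:,:,::-1]
def m(i):
    h=cv2.cvtColor(np.ascontiguousarray(i),cv2.COLOR_RGB2HSV);k=cv2.inRange(h,(80,120,60),(98,255,255));k[:180]=0;k[240:]=0;k[:,:260]=0;k[:,370:]=0;return k
for k in(m(old),m(im)):
    v,u=np.nonzero(k);print(len(u),(u.min(),u.max(),v.min(),v.max()) if len(u) else "")
def pan(t):
    return cv2.contourArea(cv2.convexHull(proj("top",book(B,[leaf(t,x,rr,7.5) for x,rr in((60,22),(60,113),(-60,113),(-60,22))])).astype(np.float32)))
def box(t):
    q=proj("top",book(B,[leaf(t,x,rr,7.5) for x,rr in((60,22),(60,113),(-60,113),(-60,22))]));return q[:,0].min().round(1),q[:,0].max().round(1)
for t in(.4,.5,.6,.7,.8,1,1.2,1.4):print(t,box(t),round(pan(t)))
E
python3 teal.py
```

```text
642 (np.int64(287), np.int64(309), np.int64(193), np.int64(222))
642 (np.int64(287), np.int64(309), np.int64(193), np.int64(222))
0.4 (np.float64(286.1), np.float64(310.7)) 693
0.5 (np.float64(287.4), np.float64(311.1)) 666
0.6 (np.float64(289.0), np.float64(311.6)) 632
0.7 (np.float64(290.8), np.float64(312.1)) 589
0.8 (np.float64(292.9), np.float64(312.7)) 540
1 (np.float64(297.8), np.float64(313.8)) 421
1.2 (np.float64(303.4), np.float64(315.0)) 280
1.4 (np.float64(309.4), np.float64(316.2)) 125
```

The leaf hasn't moved yet, and the teal panel is fully visible from above, so the fingers are below it. I'll keep lifting.

```bash
python3 -m crank '[[0,0.0118,0,0,0,0,1],[0,0.0246,0.0044,0,0,0,1],[0,0.032,0.008,0,0,0,1],[0,0.0394,0.012,0,0,0,1]]'
python3 teal.py | sed -n 2p; python3 plan.py 56,106,1.05,-20 42,113,1.05,-20 26,118,1.05,-20 12,120,1.05,-20 -3,120,1.05,-20
```

```text
clock: 5.05
eef_pos: [463.5, 149.6, 114.5]
tcp_rot: [2.096, 0.003, 0.078]
contact_force: [-0.7, 0.1, -0.0]
opening: 0.001
grasp_force: 0.0
616 (np.int64(287), np.int64(309), np.int64(193), np.int64(222))
t 5.1 tip_b [-20.9  54.4 105.6] zdir [ 0.066 -0.863 -0.501] F [ 0.  -1.4  0.5] q [ 0.81  0.72  1.75 -0.7   1.54  2.66] op 0.0
56,106,1.05,-20 [ 0.0008 -0.0005 -0.0016] [-0.004  0.002  0.002]
42,113,1.05,-20 [0.0008 0.0126 0.007 ] [-0.004  0.002  0.002]
26,118,1.05,-20 [0.0008 0.0249 0.0184] [-0.004  0.002  0.002]
12,120,1.05,-20 [0.0008 0.0336 0.0295] [-0.004  0.002  0.002]
-3,120,1.05,-20 [0.0008 0.0412 0.0425] [-0.004  0.002  0.002]
```

Run:
```python
from rig import cams
import cv2,numpy as np
c=lambda n:cams.grab_frame(n)["image"][:,:,::-1]
t=cv2.resize(c("top")[170:245,250:350],(400,300),interpolation=cv2.INTER_CUBIC)
s=cv2.resize(c("side")[180:255,275:375],(400,300),interpolation=cv2.INTER_CUBIC)
w=cv2.resize(c("wrist")[50:350,150:550],(400,300))
cv2.imwrite("pics/c3.png",np.vstack([np.hstack([t,s]),np.hstack([w,w*0])]))
```

```text
(no output)
```

View pics/c3.png

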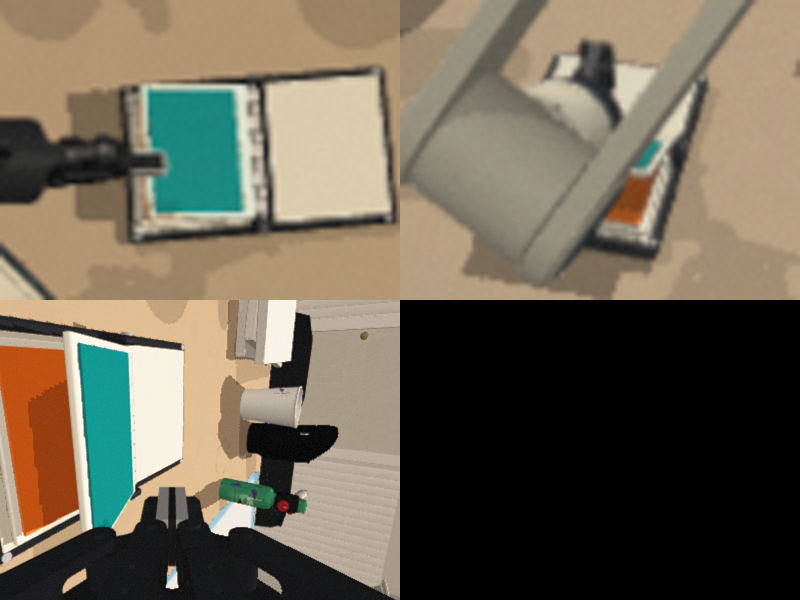

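Run:
```python
from h import *
from rig import r,cams
s=r.sense();M=R.from_euler('xyz',s["tcp_rot"]).as_matrix();p=s["eef_pos"]
for d in(-60,-30,0,19):print(d,(p+d*M[:,2]).round(),proj("top",p+d*M[:,2]).round(1),proj("side",p+d*M[:,2]).round(1))
B=[489.8,79.8,.078]
print(proj("top",book(B,[[0,0,28],[71,0,34],[-71,0,34],[0,109,77]])).round(1))
print(proj("side",book(B,[[0,0,28],[71,0,34],[-71,0,34]])).round(1))
f=cams.grab_frame("top");print(f["position"],f["orientation"],f["fx"],f["cx"],f["cy"])
```

```text
-60 [460. 202. 144.] [[280.  210.2]] [[324.2 207.9]]
-30 [461. 176. 129.] [[287.4 210.3]] [[325.9 206.9]]
0 [463. 150. 114.] [[294.8 210.4]] [[327.5 205.9]]
19 [465. 134. 104.] [[299.3 210.5]] [[328.5 205.3]]
[[314.  207.3]
 [312.6 189.2]
 [315.5 225.3]
 [285.1 207.4]]
[[325.6 212.2]
 [306.8 207.8]
 [344.8 214.1]]
[ 206.70435017   76.09499432 1656.08239992] [-2.95408948  0.00472173 -1.57222645] 425.91858741768993 313.09148803358664 200.79769311970375
```

Run:
```python
from h import *
f=lambda P:np.r_[proj("top",P)[0]-[291.3,210],proj("side",P)[0]-[324.3,190.5]]
s=least_squares(f,[460,150,120]);print(s.x.round(),s.fun.round(1))
# TCP start check in the first top picture: flange/hand around (342,355)
print(proj("top",[[262.5,-566.7,210],[262.5,-566.7,350]]))
```

```text
[464. 161. 181.] [-0.5 -2.9  2.7  0.7]
[[506.7812673  264.3939976 ]
 [527.20281374 262.55966072]]
```

Run:
```python
from h import *
from rig import r,cams
f=cams.grab_frame("wrist");s=r.sense();M=R.from_euler('xyz',s["tcp_rot"]).as_matrix();p=s["eef_pos"]
C["w"]=(f["fx"],f["cx"],f["cy"],f["position"],f["orientation"])
print(f["position"],f["fx"],"cam in tool",M.T@(f["position"]-p))
for d in(-30,-15,0,19):print(d,proj("w",p+d*M[:,2]).round())
B=[489.8,79.8,.078]
print("corner exp (333,95)",proj("w",book(B,[78,-131,17])).round())
for t in(.4,.5,.6):print(t,"edge far corner exp ~(216,82)-(227,84)",proj("w",book(B,[leaf(t,65,118,0),leaf(t,65,118,6)])).round().tolist())
```

```text
[520.88911946 296.6230269  194.98189677] 291.26273653201605 cam in tool [  68.44150849   -0.28091259 -162.8895966 ]
-30 [[322. 261.]]
-15 [[322. 248.]]
0 [[322. 237.]]
19 [[322. 226.]]
corner exp (333,95) [[337.  94.]]
0.4 edge far corner exp ~(216,82)-(227,84) [[215.0, 82.0], [226.0, 82.0]]
0.5 edge far corner exp ~(216,82)-(227,84) [[238.0, 82.0], [251.0, 82.0]]
0.6 edge far corner exp ~(216,82)-(227,84) [[263.0, 82.0], [276.0, 82.0]]
```

The wrist picture confirms the book pose and leaf angle (0.40). Both the top and wrist images put the visible fingertip about 12 mm behind the TCP rather than 19 mm ahead, so the tips passed outside the free edge. I'll correct that, back out, and enter again underneath.

```bash
sed -i 's/19\*Rc/OV*Rc/;s/19\*Rt/OV*Rt/;s/^B=/OV=-12;B=/' plan.py; python3 plan.py 150,115,1.05,-20 150,52,1.05,-20 97,47,1.05,-20
```

```text
t 5.35 tip_b [-20.7  83.  119.8] zdir [ 0.066 -0.863 -0.501] F [0.  0.3 0.7] q [ 0.81  0.73  1.74 -0.7   1.54  2.66] op 0.0
150,115,1.05,-20 [ 0.0008 -0.0377 -0.0556] [-0.004  0.001  0.003]
150,52,1.05,-20 [ 0.001  -0.0922 -0.024 ] [-0.004  0.001  0.003]
97,47,1.05,-20 [ 0.001  -0.0699  0.0244] [-0.004  0.001  0.003]
```

```bash
python3 -m crank '[[0.001,-0.0185,-0.0275,0,0,0,1],[0.001,-0.0375,-0.0555,0,0,0,1],[0.001,-0.0375,-0.0555,0,0,0,1],[0.001,-0.065,-0.04,0,0,0,1],[0.001,-0.092,-0.024,0,0,0,1]]'
python3 -m crank '[[0,0,0,0,0,0,1],[0,0.008,0.016,0,0,0,1],[0,0.016,0.033,0,0,0,1],[0,0.022,0.048,0,0,0,1],[0,0.022,0.048,0,0,0,1]]'
python3 teal.py | sed -n 2p
python3 plan.py 97,47,1.05,-20 95,62,1.05,-20 90,76,1.05,-20 84,84,1.05,-20 76,93,1.05,-20
```

```text
clock: 5.85
eef_pos: [459.3, 217.7, 45.8]
tcp_rot: [2.097, 0.001, 0.079]
contact_force: [0.2, 0.1, -0.2]
opening: -0.001
grasp_force: 0.0
clock: 6.35
eef_pos: [462.8, 162.8, 42.2]
tcp_rot: [2.095, 0.004, 0.077]
contact_force: [-0.6, 0.4, -0.4]
opening: -0.003
grasp_force: 0.0
643 (np.int64(287), np.int64(309), np.int64(193), np.int64(222))
t 6.4 tip_b [-20.   96.4  48.1] zdir [ 0.065 -0.863 -0.501] F [ 0.3  0.5 -0.3] q [ 0.82  0.85  1.71 -0.69  1.48  2.72] op 0.0
97,47,1.05,-20 [ 0.     -0.0012  0.0001] [-0.004  0.002  0.002]
95,62,1.05,-20 [-0.      0.0128 -0.0057] [-0.004  0.002  0.002]
90,76,1.05,-20 [-0.      0.0274 -0.0084] [-0.004  0.002  0.002]
84,84,1.05,-20 [-0.0001  0.0373 -0.0072] [-0.004  0.002  0.002]
76,93,1.05,-20 [-0.0001  0.0491 -0.0048] [-0.004  0.002  0.002]
```

```bash
python3 -m crank '[[0,0.0128,-0.0057,0,0,0,1],[0,0.0274,-0.0084,0,0,0,1],[0,0.0373,-0.0072,0,0,0,1],[0,0.0491,-0.0048,0,0,0,1]]'
python3 teal.py | sed -n 2p
python3 plan.py 76,93,1.05,-20  66,102,1.05,-20 53,111,1.05,-20 38,117,1.05,-20 22,120,1.05,-20 6,121,1.05,-20
```

```text
clock: 6.8
eef_pos: [465.4, 145.1, 87.7]
tcp_rot: [2.097, 0.001, 0.079]
contact_force: [0.5, 1.3, -0.9]
opening: 0.003
grasp_force: 0.8
504 (np.int64(293), np.int64(311), np.int64(190), np.int64(221))
t 6.85 tip_b [-19.2  76.1  94.8] zdir [ 0.067 -0.862 -0.502] F [1.9 0.3 0.7] q [ 0.8   0.76  1.75 -0.71  1.5   2.68] op 0.0
76,93,1.05,-20 [-0.0007 -0.0015  0.001 ] [-0.005  0.     0.001]
66,102,1.05,-20 [-0.0008  0.0113  0.0051] [-0.005  0.     0.001]
53,111,1.05,-20 [-0.0008  0.0256  0.0119] [-0.005  0.     0.001]
38,117,1.05,-20 [-0.0008  0.0384  0.0218] [-0.005  0.     0.001]
22,120,1.05,-20 [-0.0008  0.049   0.0342] [-0.005  0.     0.001]
6,121,1.05,-20 [-0.0008  0.0579  0.0475] [-0.005  0.     0.001]
```

The leaf is rising, to about 0.85 rad, with light contact. I'll continue the arc toward upright.

```bash
python3 -m crank '[[0,0.0113,0.0051,0,0,0,1],[0,0.0256,0.0119,0,0,0,1],[0,0.0384,0.0218,0,0,0,1],[0,0.049,0.0342,0,0,0,1],[0,0.0579,0.0475,0,0,0,1]]'
python3 teal.py | sed -n 2p
python3 plan.py 6,121,1.05,-20 -10,121,1.0,-20 -25,118,.9,-20 -40,113,.8,-20 -54,107,.7,-20
```

```text
clock: 7.35
eef_pos: [470.4, 72.9, 113.0]
tcp_rot: [2.096, 0.003, 0.078]
contact_force: [1.0, 1.7, 0.6]
opening: -0.004
grasp_force: 0.8
56 (np.int64(313), np.int64(316), np.int64(189), np.int64(220))
t 7.4 tip_b [-20.5   2.9 119.1] zdir [ 0.065 -0.864 -0.5  ] F [-0.2 -1.2  0.5] q [ 0.71  0.68  1.86 -0.78  1.45  2.66] op 0.0
6,121,1.05,-20 [ 0.0005  0.0001 -0.0036] [-0.003  0.003  0.003]
-10,121,1.0,-20 [0.0005 0.0075 0.0102] [0.047 0.003 0.003]
-25,118,.9,-20 [0.0005 0.0112 0.0246] [0.147 0.003 0.003]
-40,113,.8,-20 [0.0006 0.0132 0.0399] [0.247 0.003 0.002]
-54,107,.7,-20 [0.0006 0.0139 0.0546] [0.347 0.003 0.002]
```

```bash
python3 -m crank '[[0,0.0075,0.0102,0.047,0,0,1],[0,0.0112,0.0246,0.147,0,0,1],[0,0.0132,0.0399,0.247,0,0,1],[0,0.0139,0.0546,0.347,0,0,1]]'
python3 plan.py -54,107,.7,-20 -66,98,.6,-20 -76,87,.5,-20 -84,74,.4,-20 -90,60,.3,-20
```

```text
clock: 7.8
eef_pos: [474.5, 20.0, 96.8]
tcp_rot: [2.447, 0.002, 0.079]
contact_force: [1.0, 2.1, 0.4]
opening: 0.001
grasp_force: 0.6
t 7.8 tip_b [-19.9 -50.8 106. ] zdir [ 0.048 -0.638 -0.768] F [1.  2.1 0.4] q [ 0.5   0.48  1.99 -0.71  1.12  2.46] op 0.0
-54,107,.7,-20 [-0.0001  0.0032  0.0013] [-0.005  0.001  0.002]
-66,98,.6,-20 [-0.      0.0054  0.0158] [0.095 0.002 0.002]
-76,87,.5,-20 [-0.      0.0049  0.0305] [0.195 0.002 0.002]
-84,74,.4,-20 [0.     0.0016 0.0453] [0.295 0.002 0.002]
-90,60,.3,-20 [ 0.     -0.0039  0.0595] [0.395 0.002 0.002]
```

```bash
python3 -m crank '[[0,0.0054,0.0158,0.095,0,0,1],[0,0.0049,0.0305,0.195,0,0,1],[0,0.0016,0.0453,0.295,0,0,1],[0,-0.0039,0.0595,0.395,0,0,1]]'
python3 plan.py -90,60,.3,-20 -93,48,.2,-20 -93,38,.1,-20 -92,30,0.05,-20 -92,26,0.05,-20
```

```text
clock: 8.2
eef_pos: [477.1, -15.6, 49.1]
tcp_rot: [2.841, 0.001, 0.078]
contact_force: [-0.7, 0.8, -0.8]
opening: -0.001
grasp_force: 0.5
t 8.2 tip_b [-20.1 -90.6  60.6] zdir [ 0.022 -0.295 -0.955] F [-0.7  0.8 -0.8] q [ 0.19  0.39  2.08 -0.44  0.76  2.02] op -0.0
-90,60,.3,-20 [ 0.0001 -0.0007  0.0004] [0.001 0.001 0.   ]
-93,48,.2,-20 [ 0.0001 -0.0026  0.0127] [0.101 0.001 0.   ]
-93,38,.1,-20 [ 0.0001 -0.0068  0.0221] [ 0.201  0.001 -0.   ]
-92,30,0.05,-20 [ 0.0001 -0.0107  0.0293] [ 0.251  0.001 -0.   ]
-92,26,0.05,-20 [ 0.0001 -0.0119  0.0331] [ 0.251  0.001 -0.   ]
```

```bash
python3 -m crank '[[0,-0.0026,0.0127,0.1,0,0,1],[0,-0.0068,0.0221,0.2,0,0,1],[0,-0.0107,0.0293,0.25,0,0,1]]'
python3 -m crank '[[0,0,0,0,0,0,1]]'
python3 plan.py -92,30,0.05,-20 -92,26,0.05,-20 -92,22,.05,-20
```

```text
clock: 8.5
eef_pos: [476.7, -14.8, 17.7]
tcp_rot: [3.091, 0.002, 0.076]
contact_force: [-0.6, -1.1, 1.0]
opening: -0.001
grasp_force: 0.5
clock: 8.6
eef_pos: [475.8, -15.0, 17.1]
tcp_rot: [3.089, 0.005, 0.074]
contact_force: [-1.0, -0.4, 0.8]
opening: -0.003
grasp_force: 0.0
t 8.6 tip_b [-21.3 -92.8  29.1] zdir [-0.001 -0.053 -0.999] F [-1.  -0.4  0.8] q [ 0.01  0.42  2.09 -0.09  0.64  1.57] op -0.0
-92,30,0.05,-20 [ 0.0013 -0.0008 -0.0009] [ 0.003  0.005 -0.003]
-92,26,0.05,-20 [ 0.0013 -0.001   0.0031] [ 0.003  0.005 -0.003]
-92,22,.05,-20 [ 0.0014 -0.0012  0.0071] [ 0.003  0.005 -0.003]
```

```bash
python3 -m crank '[[0,0,0.002,0,0,0,1],[0,0,0.004,0,0,0,1],[0,0,0.004,0,0,0,1]]'
python3 -m crank '[[0,0,0.002,0,0,0,1],[0,0,0.003,0,0,0,1],[0,0,0.003,0,0,0,1]]'
```

```text
clock: 8.9
eef_pos: [476.8, -13.0, 13.9]
tcp_rot: [3.087, 0.003, 0.08]
contact_force: [0.6, -0.9, -0.5]
opening: 0.001
grasp_force: 0.0
clock: 9.2
eef_pos: [477.1, -13.4, 10.9]
tcp_rot: [3.088, 0.003, 0.079]
contact_force: [-0.4, -0.4, -0.8]
opening: 0.0
grasp_force: 0.0
```

```bash
python3 -m crank '[[0,0,0.002,0,0,0,1],[0,0,0.004,0,0,0,1],[0,0,0.004,0,0,0,1]]'
python3 -m crank '[[0,0,0.002,0,0,0,1],[0,0,0.003,0,0,0,1],[0,0,0.003,0,0,0,1]]'
python3 - <<'E'
from h import *
from rig import cams
import cv2
B=[489.8,79.8,.078]
f=cams.grab_frame("top");C["top"]=(f["fx"],f["cx"],f["cy"],f["position"],f["orientation"])
print("flat right edge exp",proj("top",book(B,[[60,-118,26],[0,-118,26],[-60,-118,26],[0,-131,17]])).round(1).tolist())
f=cams.grab_frame("top")["image"]; 
for v in(195,200,220):print(v,f[v,308:352].mean(1).round().astype(int).tolist())
E
```

```text
clock: 9.5
eef_pos: [477.3, -13.8, 7.2]
tcp_rot: [3.088, 0.003, 0.078]
contact_force: [-1.5, 1.9, 7.6]
opening: -0.0
grasp_force: 3.8
clock: 9.8
eef_pos: [477.5, -13.8, 6.3]
tcp_rot: [3.088, 0.002, 0.078]
contact_force: [-11.5, 6.2, 44.4]
opening: -0.0
grasp_force: 22.2
flat right edge exp [[342.9, 190.0], [344.3, 205.0], [345.7, 220.3], [347.4, 205.2]]
195 [197, 214, 179, 76, 111, 155, 143, 167, 180, 111, 122, 136, 137, 137, 135, 138, 134, 131, 148, 140, 129, 126, 126, 127, 126, 126, 123, 126, 125, 125, 125, 126, 124, 124, 121, 123, 124, 123, 122, 122, 123, 122, 122, 120]
200 [171, 213, 215, 176, 97, 165, 181, 149, 171, 165, 107, 141, 136, 134, 135, 146, 138, 104, 104, 112, 114, 111, 110, 112, 112, 111, 109, 110, 111, 108, 107, 107, 109, 108, 106, 107, 105, 105, 104, 104, 104, 103, 103, 104]
220 [125, 158, 195, 214, 182, 100, 114, 165, 163, 166, 195, 155, 113, 117, 110, 91, 92, 97, 97, 96, 101, 100, 102, 103, 107, 111, 113, 114, 118, 119, 119, 118, 120, 119, 120, 120, 119, 120, 122, 122, 122, 121, 122, 123]
```

The press met a rigid stop at 44 N, so the leaf is at its stop. Next I lift straight off and clear the view to check.

```bash
python3 -m crank '[[0,0,-0.01,0,0,0,1],[0,0,-0.05,0,0,0,1],[0,0,-0.1,0,0,0,1],[0,0,-0.15,0,0,0,1],[0,0,-0.2,0,0,0,1]]'
python3 -m crank '[[0,0,-0.05,0,0,0,1],[0,0,-0.1,0,0,0,1],[0,0.045,-0.12,0,0,0,1],[0,0.09,-0.12,0,0,0,1],[0,0.135,-0.12,0,0,0,1]]'
python3 -m crank '[[0,0.045,0,0,0,0,1],[0,0.09,0,0,0,0,1],[0,0.135,0,0,0,0,1],[0,0.18,0,0,0,0,1],[0,0.22,0,0,0,0,1]]'
python3 - <<'E'
from rig import cams
import cv2,numpy as np
c=lambda n:cams.grab_frame(n)["image"][:,:,::-1]
a=c("top");b=c("side")
k=lambda i,x,y,w,h:cv2.resize(i[y:y+h,x:x+w],(400,300),interpolation=cv2.INTER_CUBIC)
cv2.imwrite("pics/c4.png",np.vstack([np.hstack([k(a,265,172,88,66),k(b,280,185,88,66)]),np.hstack([k(a,160,80,320,240),k(b,160,80,320,240)])]))
E
```

```text
clock: 10.4
eef_pos: [476.2, -3.3, 205.6]
tcp_rot: [3.088, 0.003, 0.078]
contact_force: [0.8, 0.4, -0.5]
opening: 0.003
grasp_force: 0.0
clock: 10.9
eef_pos: [487.5, -132.6, 332.0]
tcp_rot: [3.087, 0.001, 0.08]
contact_force: [0.6, -0.5, -0.1]
opening: 0.003
grasp_force: 0.0
clock: 11.4
eef_pos: [504.0, -352.6, 342.3]
tcp_rot: [3.088, 0.003, 0.077]
contact_force: [0.9, -0.3, -0.6]
opening: 0.0
grasp_force: 0.0
```

View pics/c4.png

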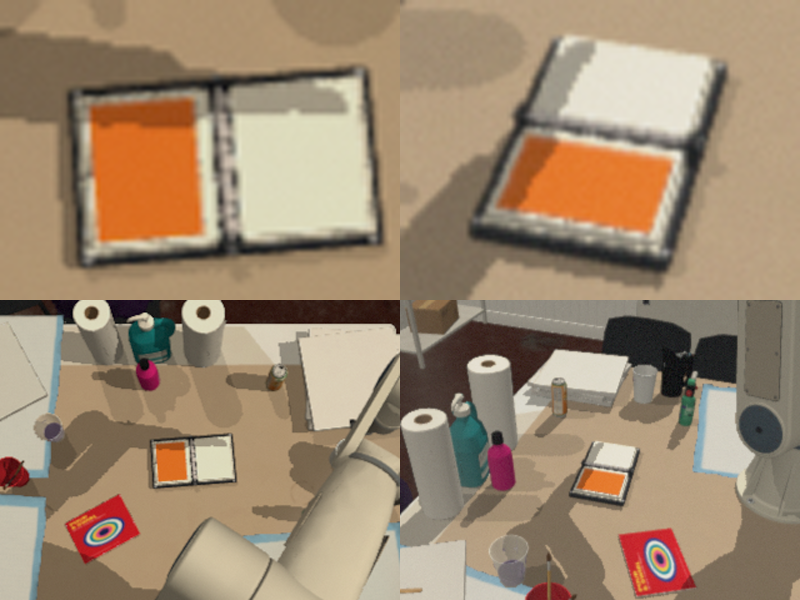

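The teal leaf lies flat on the right with its bare white side up, at crop (230–380, 75–250). The orange leaf is closed on the left, the bystanders haven't moved, and the arm is clear of everything.

```bash
python3 -c "
from rig import sign_off
print(sign_off())"
```

```text
the job is handed in; nothing more can be done
None
```

I pushed the teal leaf over the spine with the fingertips and pressed it flat on the right. The final pictures show the orange leaf closed on the left and the bystanders unmoved; I handed the job in after about 11.5 s of robot time.

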